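# Load the paint carrier and send it to the painting station

## Robot

A 6-joint arm with a two-finger parallel gripper is mounted at the origin on the work surface. World frame = base frame: x ahead of the robot, y to its left, z up, the work surface at z = 0. Lengths are in m, angles in rad, forces in N, time in s.
With the tool pointing down it reaches from about 0.275 to 0.975 m from the base axis. Payload 8.4 kg.
Tool frame: the origin (TCP) lies midway between the tips of the shut fingers; the grasp point (between the pads) lies 19 mm behind it; y points along the fingers, x is the direction in which the jaws open and shut, and the axes are right-handed (so a half turn about y gives the same grasp; the last joint's range is limited). The gripper opens to 92 mm and grips with 3 to 60 N. Pads are 20 mm wide; open, the fingers measure 128 mm over their backs; the gripper's body (75 mm by 189 mm) begins 69 mm behind the grasp point.
Start: joints at [1.32, 0.353, 1.633, -0, 1.155, -0.002], TCP at [0.154, 0.606, 0.215] pointing down, gripper open.
Joint ranges: [-2.63, 2.63], [-0.92, 2.1], [0.06, 2.66], [-1.3, 4.44], [0, 2.69], [-3.02, 3.02]. Speed limits (rad/s): [2.22, 2.22, 2.79, 3.14, 3.14, 3.14].

## Interface

Orientations are given as a unit quaternion [x, y, z, w].
In Python, from workcell import ctrl gives the robot as it stands. The module is installed in compiled form; this text tells all that it offers. Calls block until the motion is done:
- ctrl.reach(position, orientation): joint-space move of the TCP to a pose.
- ctrl.line_to(position, vel=0.15, frame=None, guard=None): straight line of the TCP; frame=None keeps the orientation; vel is the mean speed in m/s. With guard (N) it stops when the force on the tool has changed by that much, and returns True; else False.
- ctrl.goto_joints(angles): joint-space move.
- ctrl.let_go() and ctrl.grab(force=None): open the fingers fully, or close them until they stop; force is the grip in N (None keeps the last).
- ctrl.pause(seconds).
- ctrl.solve_ik(position, orientation): joint angles nearest the present ones, or None.
- ctrl.get_image(name): name is "side" or "top" or "wrist"; returns a dict with "img" (400x640x3 uint8, blue, green, red), "intrinsics" (3x3 intrinsics, pixels), "k1" (the pictures are not rectified: a ray, as slopes to the right and down, at radius r is drawn at 1 + k1 r^2 times it, then the intrinsics apply), "R" (3x3) and "t" (3): a world point X has camera coordinates R X + t; the wrist camera has in their place "hand_eye" (4x4, takes a point from camera to tool coordinates, whose origin is the TCP and whose axes are the tool frame's). Camera axes: x right, y down, z forward; pixel columns grow to the right and rows downward; lengths in m; the calibration is good to about 2 mm. A picture is of the moment at which its call begins: read the wrist's pose just before it. There is no depth.
A pose or a line that the arm cannot do raises ctrl.IKError and nothing moves.
- ctrl.job_done(): hands the job in, once; it reports no verdict.
Readings, each from a call of its own:
- ctrl.current_t(): time.
- ctrl.current_qpos(): joint angles.
- ctrl.current_joint_velocities(): joint speeds.
- ctrl.current_joint_torque(): joint torques, N m.
- ctrl.current_position(): TCP position.
- ctrl.current_eef_rot(): TCP orientation.
- ctrl.current_force(): force on the tool from outside, world axes, zero at the start.
- ctrl.current_torque(): the same for the moment, N m.
- ctrl.current_gripper_width(): opening from 0.0 (shut) to 1.0 (fully open).
Only numpy, scipy, OpenCV 4.12 (cv2) and the standard library are available. Lean on these libraries where they do the work, as an engineer would, in place of code of your own. Each camera call takes 0.05 s, during which the arm holds its last target.

## Task

Push the tray carrier along its rail until it clicks into the green loading station. There, lift every paint tub off its hook on the rack, and fetch the water pot, and stand each of them upright in a compartment of its own in the tray. Then push the loaded carrier on to the orange painting station, the next detent and not the blue one, and let go; keep tubs and pot upright all along and leave the pink jar and the white bowl where they are.

Things in the scene. Friction and masses are not known exactly. Their poses are not given: they have to be found in the camera images.
- carrier (a joint): position (m) of the tray carrier along its rail, growing towards the robot's left (rail +y). Click detents at 0.140 (green station), 0.260 (orange) and 0.380 (blue); end stops at 0 and 0.40. A sprung ball drops between two bumps within 8 mm of a station; passing one takes about 5 N, sliding 1.5 N.
- tray (a point): centre of the white tray's inner floor, 45 mm above the table; x across the rail away from the robot, y along its travel, z up. Tray 172 (x) x 214 (y) outside; walls and dividers, 4 thick, rise 22 above the floor; six compartments 80 x 66, centred at x = +-42, y = -70, 0, 70 mm. Red pointers at the middle of both long sides line up with the station marks.
- handle (a point): middle of the top face, 125 mm above the table, of the carrier's black upright handle post (18 x 18 in section, free from 40 mm above the table up), which stands 150 mm from the tray's centre at its -y, trailing end. Axes as the tray's.
- rail: fixed wooden rail base with two aluminium beams, 200 wide, 695 long; origin at table level on the carrier's centre line; y along the rail. Coloured marks on both edges at y = -95 (green, loading), +25 (orange, painting) and +145 mm (blue, washing).
- rack: fixed low wooden hanging rack, 350 wide, 110 high; origin at table level in the middle of the board's front face; -x points out of the face, towards the robot. Four flat steel hooks at y = -120, -40, 40, 120 mm: a shelf 16 wide, top 105.5 above the table, with an upturned lip 14 high, 4 thick at x = -15. A strip below keeps the tubs upright.
- tub_ochre: lidded red-brown paint tub (may be absent), 53 dia, 44 high to the lid's top, 150 g; origin at the centre of its underside. White block knob on the lid, 24 (x) x 18 (y) x 34 high, top at 78. A stiff steel loop at +x, 34 wide, reaches 45.5 from the axis at 36 up; its cross bar hangs behind a hook's lip: raise the tub 16 mm or more, then draw it out along the rack's -x.
- tub_yellow: lidded yellow paint tub (may be absent), 53 dia, 44 high to the lid's top, 150 g; origin at the centre of its underside. White block knob on the lid, 24 (x) x 18 (y) x 34 high, top at 78. A stiff steel loop at +x, 34 wide, reaches 45.5 from the axis at 36 up; its cross bar hangs behind a hook's lip: raise the tub 16 mm or more, then draw it out along the rack's -x.
- tub_green: lidded olive green paint tub (may be absent), 53 dia, 44 high to the lid's top, 150 g; origin at the centre of its underside. White block knob on the lid, 24 (x) x 18 (y) x 34 high, top at 78. A stiff steel loop at +x, 34 wide, reaches 45.5 from the axis at 36 up; its cross bar hangs behind a hook's lip: raise the tub 16 mm or more, then draw it out along the rack's -x.
- tub_purple: lidded purple paint tub (may be absent), 53 dia, 44 high to the lid's top, 150 g; origin at the centre of its underside. White block knob on the lid, 24 (x) x 18 (y) x 34 high, top at 78. A stiff steel loop at +x, 34 wide, reaches 45.5 from the axis at 36 up; its cross bar hangs behind a hook's lip: raise the tub 16 mm or more, then draw it out along the rack's -x.
- water_pot: glass water pot with a blue lid, 56 dia, 44 high, same knob in blue (24 x 18 x 34, top 78 above the origin), no loop, 220 g, standing on the table to the left of the rail; origin at the centre of its underside.
- paint_jar: pink lidded paint jar, 52 dia x 60 high, near the water pot; a bystander
- dish: small white ceramic bowl, 90 dia, on the robot's far right; a bystander
There are look-alikes about, which are no part of the job. Leave any turquoise look-alike of the tub_green alone.

How it is judged:
By the outcome, as a careful person would: the job done as asked, in the order asked, and still so for the second after the job is handed in, with the robot touching nothing.
Of tub_ochre, tub_yellow, tub_green, tub_purple only 3 to 4 are there at a start; the rules pass over those that are not, and their reading is None.
At some moment in a run one of water_pot may be knocked a few centimetres aside while the robot is not near it.
Once in a run the grip may slacken for a moment while it holds something.
It also fails if it takes over 208 s, if anything falls off the work surface, if the arm or the gripper's body presses on something with over 40 N, if the wrist force passes 120 N, or if a joint passes its speed limit or range.

## Working session

There is one attempt and no reset: what is moved stays moved. The work goes in short steps, each a Python script; the robot and the scene stay as the last script left them, time stands still between calls to the robot, and variables do not carry over. Pictures are saved under pics/ and viewed, and the job is handed in when it is done.

```bash
mkdir -p pics; ls; python3 - <<'E'
from workcell import ctrl
import cv2
print(ctrl.current_t(),ctrl.current_position(),ctrl.current_eef_rot(),ctrl.current_qpos())
for n in ["side","top","wrist"]:
    d=ctrl.get_image(n); cv2.imwrite(f"pics/{n}0.png",d["img"])
    print(n,d["intrinsics"],d["k1"],d.get("R"),d.get("t"),d.get("hand_eye"))
E
```

```text
pics
0.0 [0.15376708 0.60529537 0.21387335] [ 0.55846786  0.43372072 -0.43447517 -0.55788109] [ 1.31962231e+00  3.53650114e-01  1.63410869e+00 -3.54903489e-06
  1.15518550e+00 -2.37829068e-03]
side [[368.67643336   0.         318.89066938]
 [  0.         368.67643336 205.40829501]
 [  0.           0.           1.        ]] -0.050852840127922135 [[ 0.99912517 -0.03800705  0.01744569]
 [-0.00965732 -0.61557927 -0.7880158 ]
 [ 0.04068936  0.78715794 -0.61540779]] [-0.63190538  0.07579225  1.19263408] None
top [[423.85236116   0.         317.87069736]
 [  0.         423.85236116 194.13908089]
 [  0.           0.           1.        ]] 0.03707876349961823 [[ 0.02588398 -0.9996621  -0.00238932]
 [-0.99519332 -0.02554231 -0.09454016]
 [ 0.09444719  0.00482491 -0.99551818]] [-0.04761214  0.65480488  1.11140828] None
wrist [[293.14758032   0.         313.90560097]
 [  0.         293.14758032 195.96717907]
 [  0.           0.           1.        ]] -0.03526346477215736 None None [[ 9.99999828e-01 -3.87408978e-04  4.41066807e-04  1.63254657e-03]
 [-5.34819275e-04 -2.91412616e-01  9.56597304e-01 -1.71391502e-01]
 [-2.42061952e-04 -9.56597375e-01 -2.91412773e-01  8.24383505e-02]
 [ 0.00000000e+00  0.00000000e+00  0.00000000e+00  1.00000000e+00]]
```

View pics/side0.png

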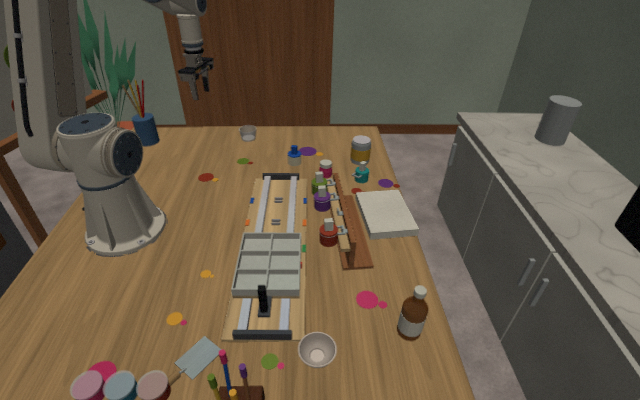

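View pics/top0.png

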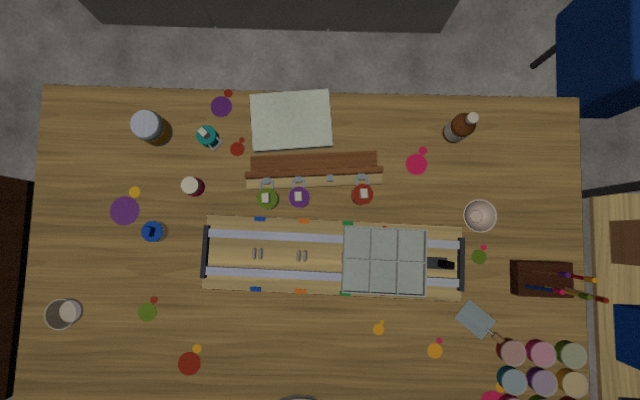

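View pics/wrist0.png

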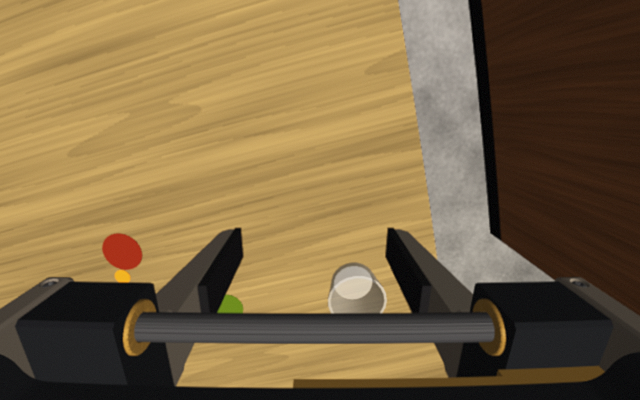

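```bash
cat > h.py <<'E'
from workcell import ctrl
import numpy as np, cv2
from scipy.spatial.transform import Rotation as Ro
def cam(n):
    p=ctrl.current_position(); q=ctrl.current_eef_rot(); d=ctrl.get_image(n)
    d=dict(d)
    if n=="wrist":
        T=np.eye(4);T[:3,:3]=Ro.from_quat(q).as_matrix();T[:3,3]=p
        W=np.linalg.inv(T@np.array(d["hand_eye"])); d["R"]=W[:3,:3]; d["t"]=W[:3,3]
    d["R"]=np.array(d["R"]);d["t"]=np.array(d["t"]);d["K"]=np.array(d["intrinsics"]);return d
def ray(d,uv):
    K=d["K"]; x=(np.array(uv,float)-K[:2,2])/np.array([K[0,0],K[1,1]])
    r=np.linalg.norm(x); s=r
    for _ in range(20): s=r/(1+d["k1"]*s*s)
    x=x*(s/r if r>0 else 1)
    return -d["R"].T@d["t"], d["R"].T@np.array([x[0],x[1],1.0])
def pix2z(d,uv,z):
    c,v=ray(d,uv); return c+v*(z-c[2])/v[2]
def proj(d,X):
    c=d["R"]@np.array(X,float)+d["t"]; x=c[:2]/c[2]; x=x*(1+d["k1"]*(x@x)); return d["K"][:2,:2]@x+d["K"][:2,2]
def tri(d1,u1,d2,u2):
    A=[];b=[]
    cs=[ray(d1,u1),ray(d2,u2)]
    M=np.zeros((3,3));w=np.zeros(3)
    for c,v in cs:
        v=v/np.linalg.norm(v);P=np.eye(3)-np.outer(v,v);M+=P;w+=P@c
    X=np.linalg.solve(M,w)
    return X,[np.linalg.norm((np.eye(3)-np.outer(v,v)/(v@v))@(X-c)) for c,v in cs]
def blobs(img,lo,hi,amin=15,roi=None):
    hsv=cv2.cvtColor(img,cv2.COLOR_BGR2HSV); m=cv2.inRange(hsv,np.array(lo),np.array(hi))
    if roi is not None:
        k=np.zeros_like(m);x0,y0,x1,y1=roi;k[y0:y1,x0:x1]=255;m&=k
    n,l,s,c=cv2.connectedComponentsWithStats(m)
    return [(c[i].round(2),s[i]) for i in range(1,n) if s[i][4]>=amin]
def crop(img,x0,y0,x1,y1,f,name):
    cv2.imwrite(name,cv2.resize(img[y0:y1,x0:x1],None,fx=f,fy=f,interpolation=cv2.INTER_CUBIC))
E
python3 - <<'E'
import cv2
from h import *
a=cv2.imread("pics/top0.png");b=cv2.imread("pics/side0.png")
crop(a,130,110,400,310,2.9,"pics/topc.png")
crop(b,225,130,385,330,3,"pics/sidec.png")
crop(a,330,200,480,310,5,"pics/topt.png")
E
```

```text
(no output)
```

View pics/topc.png

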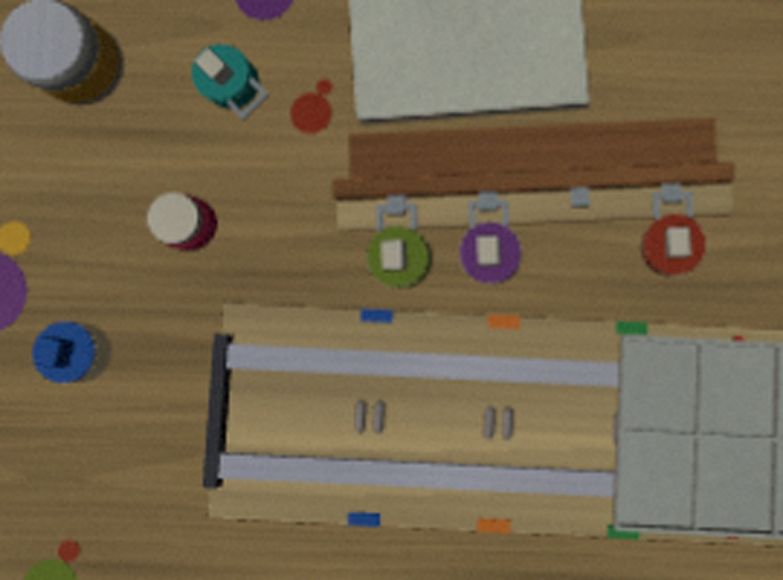

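View pics/sidec.png

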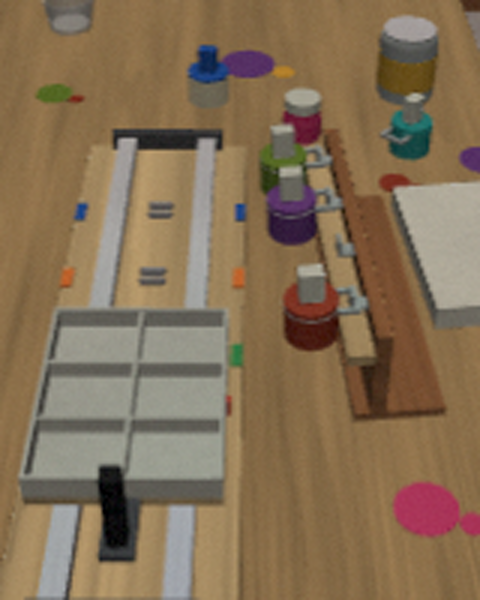

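View pics/topt.png

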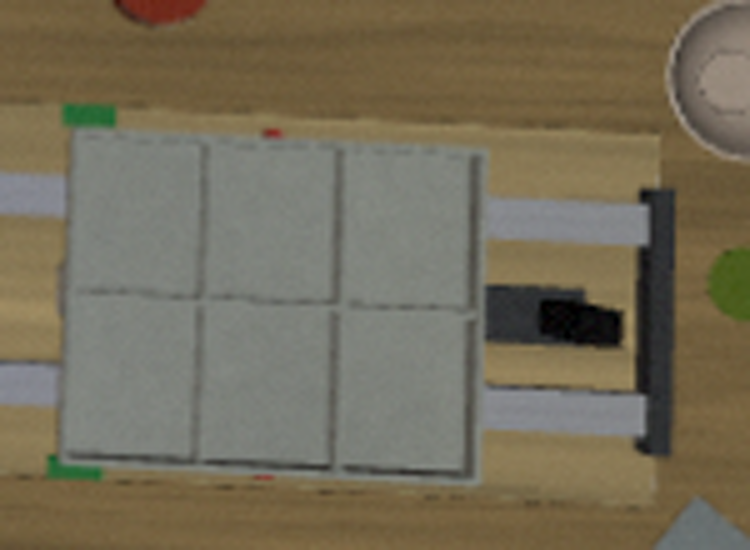

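```bash
python3 - <<'E'
from h import *
T=cam("top");S=cam("side")
rng={"green":((60,120,60),(85,255,255)),"orange":((5,170,150),(14,255,255)),"blue":((105,150,80),(125,255,255)),"red":((0,170,80),(4,255,255))}
for n,(lo,hi) in rng.items():
    for nm,d,roi in(("top",T,(195,180,480,310)),("side",S,(220,150,330,320))):
        for c,s in blobs(d["img"],lo,hi,6,roi): print(n,nm,c,s, pix2z(d,c,0.02).round(4))
print("white")
for nm,d,roi in(("top",T,(230,170,400,212)),("side",S,(305,165,350,240))):
    for c,s in blobs(d["img"],(0,0,150),(180,60,255),10,roi): print(nm,c,s,pix2z(d,c,0.139).round(4))
print("pot")
for nm,d,roi in(("top",T,(135,215,170,250)),("side",S,(270,140,310,170))):
    for c,s in blobs(d["img"],(105,120,60),(125,255,255),10,roi): print(nm,c,s,pix2z(d,c,0.044).round(4))
E
```

```text
green top [347.43 222.54] [343 221  10   4  35] [ 0.5818 -0.1125  0.02  ]
green top [343.89 293.58] [340 291  10   5  19] [ 0.3934 -0.1066  0.02  ]
green side [303.5 247.5] [303 245   2   6  12] [ 0.5812 -0.1178  0.02  ]
orange top [303.5 220.5] [299 219  10   4  40] [0.5843 0.0063 0.02  ]
orange top [299.54 290.81] [295 289  11   5  37] [0.3975 0.0114 0.02  ]
orange side [246.76 222.18] [245 220   4   5  17] [0.397  0.0025 0.02  ]
orange side [304.06 222.35] [303 220   3   6  17] [ 0.5836 -0.0015  0.02  ]
blue top [259.75 218.12] [255 217  10   4  32] [0.5877 0.1248 0.02  ]
blue top [255.5 288.5] [251 287  10   4  40] [0.4007 0.1286 0.02  ]
blue side [294.4  153.77] [288 151  13   6  53] [0.5457 0.4422 0.02  ]
blue side [251.64 199.82] [251 198   3   5  11] [0.4002 0.1231 0.02  ]
blue side [304.5 200. ] [304 198   2   5  10] [0.5859 0.1193 0.02  ]
white
top [363.93 192.44] [361 189   6   8  41] [ 0.6526 -0.1434  0.139 ]
top [264.91 197.3 ] [262 193   6   9  43] [0.6345 0.0976 0.139 ]
top [297.79 195.33] [295 192   6   8  43] [0.6414 0.0176 0.139 ]
side [318.23 172.46] [315 172   7   2  13] [0.6321 0.1127 0.139 ]
side [321.2 186.8] [319 186   6   3  15] [0.6384 0.03   0.139 ]
side [328.22 219.74] [324 218   9   4  27] [ 0.6512 -0.1302  0.139 ]
pot
top [151.36 231.06] [141 221  21  21 306] [0.5459 0.4044 0.044 ]
side [294.04 151.68] [288 145  13  12  98] [0.5451 0.4178 0.044 ]
```

```bash
python3 - <<'E'
from h import *
T=cam("top");S=cam("side")
for n,u,v in [("orR",[303.5,220.5],[304.06,222.35]),("orL",[299.54,290.81],[246.76,222.18]),("blL",[255.5,288.5],[251.64,199.82]),("kr",(363.93,192.44),(328.22,219.74)),("kg",(264.91,197.3),(318.23,172.46)),("kp",(297.79,195.33),(321.2,186.8))]:
    X,e=tri(T,u,S,v);print(n,X.round(4),np.round(e,4))
for z in (0.010,0.015): 
  for u in [(303.5,220.5),(299.54,290.81),(259.75,218.12),(255.5,288.5)]: print(z,pix2z(T,u,z).round(4))
hsv=cv2.cvtColor(S["img"],cv2.COLOR_BGR2HSV)
crop(S["img"],300,160,370,250,8,"pics/sk.png")
crop(T["img"],240,170,390,212,5,"pics/tk.png")
crop(S["img"],230,270,310,340,8,"pics/sh.png")
E
```

```text
orR [0.584  0.0066 0.0131] [0.0004 0.0004]
orL [0.3958 0.0116 0.0122] [0.0007 0.0007]
blL [0.3996 0.1292 0.0154] [0.0005 0.0005]
kr [ 0.6508 -0.1423  0.1494] [0.0007 0.0007]
kg [0.6325 0.0961 0.1498] [0.0011 0.0011]
kp [0.6391 0.0171 0.1482] [0.0014 0.0014]
0.01 [0.5846 0.0067 0.01  ]
0.01 [0.3962 0.0118 0.01  ]
0.01 [0.588  0.1262 0.01  ]
0.01 [0.3994 0.13   0.01  ]
0.015 [0.5844 0.0065 0.015 ]
0.015 [0.3969 0.0116 0.015 ]
0.015 [0.5878 0.1255 0.015 ]
0.015 [0.4    0.1293 0.015 ]
```

View pics/sk.png

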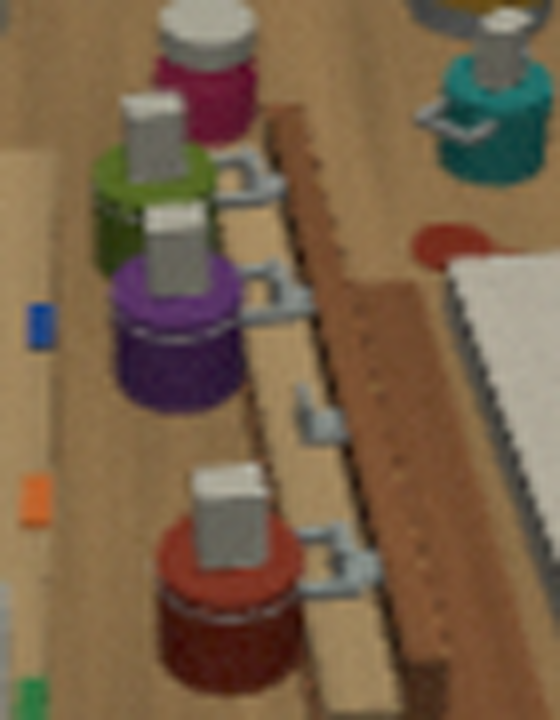

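View pics/tk.png

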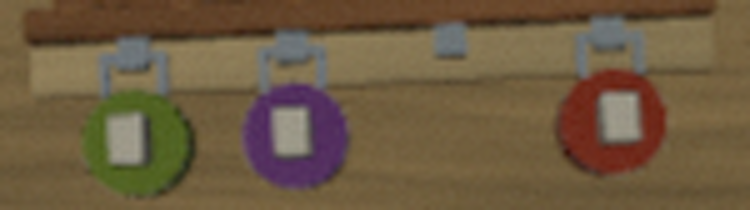

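View pics/sh.png

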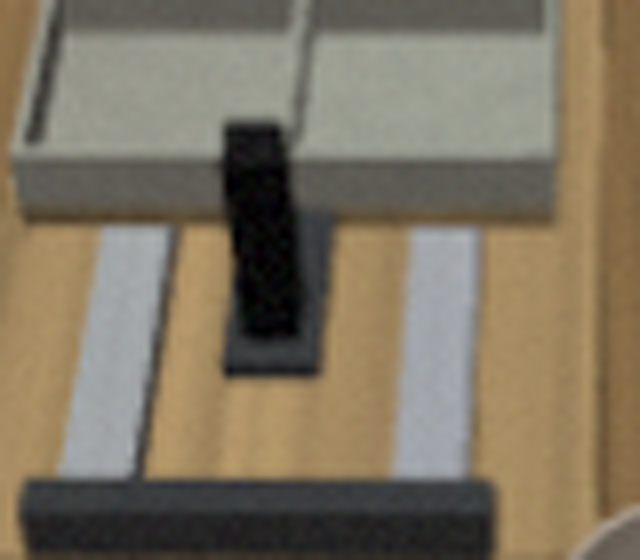

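```bash
python3 - <<'E'
from h import *
T=cam("top");S=cam("side")
C=[np.array(c)/5+[330-.4,200-.4] for c in [(75,130),(487,150),(480,483),(60,463)]]
P=np.array([pix2z(T,c,0.067) for c in C]); print(P.round(4), P.mean(0).round(4))
c=P.mean(0)[:2]
o=np.array([0.4902,0.0090]);yd=np.array([0.0277,0.9996])
ro=o-0.025*yd; xd=np.array([yd[1],-yd[0]])
print("rail o",ro,"tray in rail", (c-ro)@xd,(c-ro)@yd, "carrier",(c-ro)@yd+.235)
# handle in top: black blob
for nm,d,roi in(("top",T,(420,250,460,280)),("side",S,(250,280,280,320))):
    for cc,s in blobs(d["img"],(0,0,0),(180,255,35),10,roi): print(nm,cc,s,pix2z(d,cc,.125).round(4))
h=c-0.150*yd; print("handle pred",h, proj(T,[*h,.125]),proj(S,[*h,.125]))
print(Ro.from_quat(ctrl.current_eef_rot()).as_matrix().round(3))
# IK checks
def q(xv):
    xv=np.array([*xv,0.]);y=np.array([0,0,-1.]);return Ro.from_matrix(np.c_[xv,y,np.cross(xv,y)]).as_quat()
for s in(1,-1):
    for p in ([*h,0.08],[*(h+.26*yd),.08]): print("x",s,ctrl.solve_ik(p,q(s*xd)))
    for p in ([.651,-.142,.13],[.633,.096,.13],[.42,-.17,.1],[.54,.04,.1],[.546,.404,.1]): print("y",s,ctrl.solve_ik(p,q(s*yd)))
E
```

```text
[[ 0.5723 -0.1022  0.067 ]
 [ 0.5677 -0.3148  0.067 ]
 [ 0.3992 -0.311   0.067 ]
 [ 0.403  -0.0978  0.067 ]] [ 0.4856 -0.2065  0.067 ]
rail o [ 0.4895075 -0.01599  ] tray in rail 0.0013515623848297127 -0.19052497550166436 carrier 0.044475024498335625
top [458.55 263.64] [458 250   2  29  53] [ 0.4867 -0.376   0.125 ]
top [445.16 264.08] [437 260  17   9 123] [ 0.4847 -0.3438  0.125 ]
side [262.49 299.07] [258 286  10  27 203] [ 0.4879 -0.3885  0.125 ]
handle pred [ 0.48142585 -0.3564224 ] [450.42360792 265.60161898] [260.80967623 287.92669572]
[[ 0.246 -0.    -0.969]
 [ 0.969 -0.     0.246]
 [-0.    -1.     0.   ]]
x 1 [-6.39798957e-01  4.68894841e-01  1.79664526e+00 -4.44089210e-16
  8.76052552e-01 -6.12094962e-01]
x 1 [-1.98046315e-01  3.39434377e-01  2.01481341e+00 -4.44089210e-16
  7.87344862e-01 -1.70342320e-01]
y 1 [-2.17013296e-01  4.98819238e-01  1.60985772e+00 -4.44089210e-16
  1.03291570e+00 -1.76010563e+00]
y 1 [ 1.48168938e-01  4.62149744e-01  1.67116719e+00 -4.44089210e-16
  1.00827572e+00 -1.39492339e+00]
y 1 [-3.87915245e-01  2.45999483e-01  2.09321180e+00 -4.44089210e
[... 271 characters left out ...]
894841e-01  1.79664526e+00 -4.44089210e-16
  8.76052552e-01  2.52949769e+00]
x -1 [-1.98046315e-01  3.39434377e-01  2.01481341e+00 -4.44089210e-16
  7.87344862e-01  2.97125033e+00]
y -1 [-2.17013296e-01  4.98819238e-01  1.60985772e+00 -4.44089210e-16
  1.03291570e+00  1.38148702e+00]
y -1 [ 1.48168938e-01  4.62149744e-01  1.67116719e+00 -4.44089210e-16
  1.00827572e+00  1.74666926e+00]
y -1 [-3.87915245e-01  2.45999483e-01  2.09321180e+00 -4.44089210e-16
  8.02381368e-01  1.21058508e+00]
y -1 [ 7.11688459e-02  3.65762645e-01  1.91075912e+00 -4.44089210e-16
  8.65070886e-01  1.66966917e+00]
y -1 [ 6.34814554e-01  5.50159703e-01  1.59815485e+00 -4.44089210e-16
  9.93278104e-01  2.23331488e+00]
```

Candidates (top view): hanging tubs are red-brown (362,195), purple (299,196) and green (268,198). The yellow one is absent because its hook is empty. Look-alikes to leave are the turquoise tub on the table (208,135) and, for the blue-lidded pot (152,231), the clear glass (62,313), pink jar (192,186) and paint can (147,125). The crops confirm that three tubs hang by loops on hooks 1, 3 and 4. First move is to take the handle.

```bash
cat >> h.py <<'E'
yd=np.array([0.0277,0.9996]);xd=np.array([yd[1],-yd[0]]);ro=np.array([0.4895,-0.016])
def q(xv):
    xv=np.array([xv[0],xv[1],0.]);xv/=np.linalg.norm(xv);y=np.array([0,0,-1.]);return Ro.from_matrix(np.c_[xv,y,np.cross(xv,y)]).as_quat()
def L(x,y,z,**k): return ctrl.line_to([float(x),float(y),float(z)],**k)
E
python3 - <<'E'
from h import *
h=np.array([.4814,-.3564])
ctrl.reach([*h,0.24],q(xd))
print(ctrl.current_t())
g=L(*h,0.15); d=cam("wrist"); cv2.imwrite("pics/w1.png",d["img"])
g=L(*h,0.078,vel=.1,guard=6); print("guard",g,ctrl.current_position(),ctrl.current_force())
if not g:
    ctrl.grab(12); print(ctrl.current_gripper_width(),ctrl.current_position(),ctrl.current_force())
print(ctrl.current_t())
E
```

```text
3.9917
guard False [ 0.48176222 -0.3566693   0.07848673] [0.06997178 0.07569279 0.04600393]
0.19707470157947052 [ 0.48190101 -0.35649845  0.07799366] [ 2.62467113 -0.64790667 -2.64425974]
6.7667
```

View pics/w1.png

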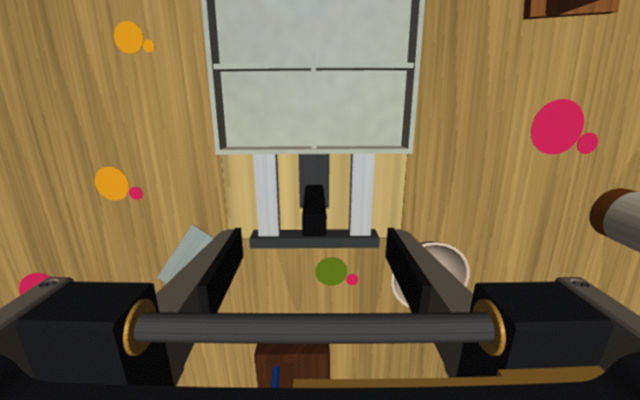

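The wrist view shows the post (314,210) centred between the fingers. It is gripped at 18 mm, which is the post's width. Now I'll move the carrier.

```bash
python3 - <<'E'
from h import *
p0=ctrl.current_position()[:2]
for s in [.06,.07,.075,.08,.084,.088,.091,.0935,.0955]:
    L(*(p0+s*yd),0.078,vel=.05); ctrl.pause(.1); f=ctrl.current_force(); print(s,round(float(f[:2]@yd),2),round(float(f[:2]@xd),2),ctrl.current_position().round(4))
T=cam("top"); cv2.imwrite("pics/t1.png",T["img"]); crop(T["img"],270,200,420,310,5,"pics/t1c.png")
for n,lo,hi in(("green",(60,120,60),(85,255,255)),("red",(0,150,70),(5,255,255))):
  for c,s in blobs(T["img"],lo,hi,3,(250,210,460,310)): print(n,c,s)
print(ctrl.current_t())
E
```

```text
0.06 2.07 -1.41 [ 0.4832 -0.2964  0.0779]
0.07 1.74 -3.91 [ 0.4835 -0.2861  0.078 ]
0.075 2.25 -5.2 [ 0.4836 -0.2814  0.0779]
0.08 -0.61 -5.63 [ 0.4837 -0.2768  0.0779]
0.084 -1.28 -6.25 [ 0.4838 -0.2729  0.0779]
0.088 0.89 -5.47 [ 0.4839 -0.2686  0.078 ]
0.091 2.91 -5.77 [ 0.4839 -0.2652  0.0779]
0.0935 4.32 -5.44 [ 0.484  -0.2625  0.0779]
0.0955 2.66 -6.24 [ 0.484  -0.2608  0.078 ]
green [347.32 222.25] [343 221  10   4  28]
green [344.33 293.93] [340 293  10   3  15]
11.1667
```

View pics/t1c.png

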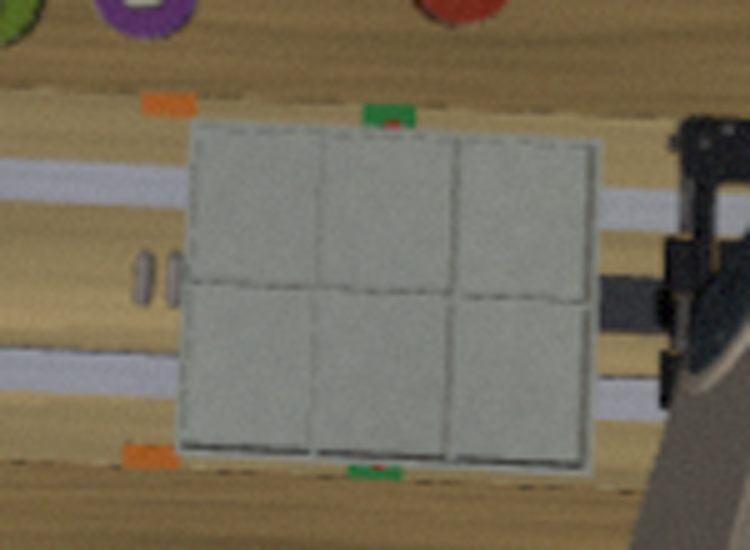

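```bash
python3 - <<'E'
from h import *
ctrl.let_go(); print(ctrl.current_position())
p=ctrl.current_position(); L(p[0],p[1],0.24,vel=.2)
ctrl.reach([.42,-.35,.3],q(yd))
T=cam("top"); cv2.imwrite("pics/t2.png",T["img"]); crop(T["img"],270,200,420,310,5,"pics/t2c.png")
print(ctrl.current_t())
E
```

```text
[ 0.48453772 -0.26104597  0.07801645]
14.8917
```

View pics/t2c.png

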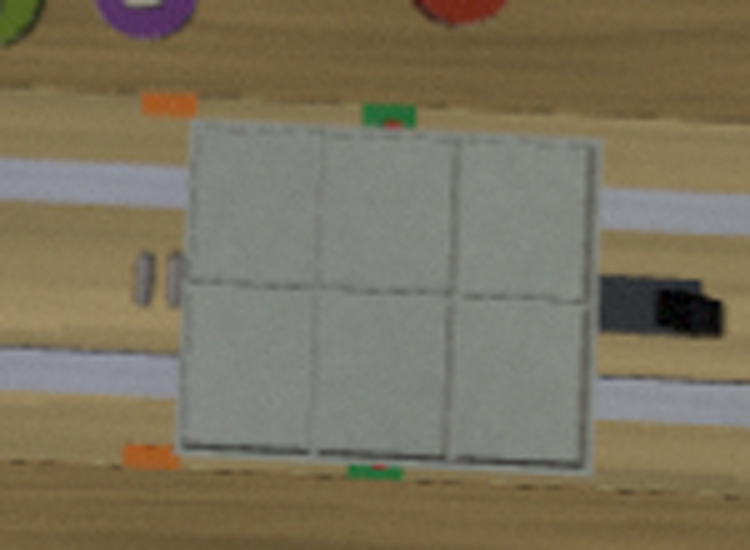

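```bash
python3 - <<'E'
from h import *
T=cam("top")
C=[np.array(c)/5+[270-.4,200-.4] for c in [(191,122),(602,142),(593,474),(178,455)]]
P=np.array([pix2z(T,c,0.067) for c in C]); c=P.mean(0)[:2]; print(c,(c-ro)@xd,(c-ro)@yd)
# refined: gradient-based pointers
for u in [(391,125),(378,467)]: 
  for z in(.03,.045): print(z,pix2z(T,np.array(u)/5+[269.6,199.6],z).round(4))
for u in [(389,115),(376,472)]: print(pix2z(T,np.array(u)/5+[269.6,199.6],.012).round(4))
E
```

```text
[ 0.48717847 -0.11195035] 0.0003372259722160657 -0.09597627226148087
0.03 [ 0.5761 -0.113   0.03  ]
0.045 [ 0.5757 -0.1119  0.045 ]
0.03 [ 0.3964 -0.1094  0.03  ]
0.045 [ 0.3984 -0.1085  0.045 ]
[ 0.5819 -0.113   0.012 ]
[ 0.3913 -0.1096  0.012 ]
```

```bash
cat >> h.py <<'E'
tray=np.array([0.4872,-0.1110]); ry=np.array([-0.073,0.9973]);rx=np.array([ry[1],-ry[0]])
def pick(k,f=35,tip=.121):
    k=np.array(k,float)
    ctrl.reach([*k,.26],q(ry)); 
    L(*k,.17,vel=.25); g=L(*k,tip,vel=.08,guard=6); print("down",g,ctrl.current_position().round(4))
    if g: return False
    ctrl.grab(f); p=ctrl.current_position();print("w",ctrl.current_gripper_width()*92,ctrl.current_force().round(2),p.round(4))
    L(*p[:2],p[2]+.03,vel=.06); ctrl.pause(.2); print("lift F",ctrl.current_force().round(2),"w",ctrl.current_gripper_width()*92)
    a=p[:2]-.06*rx; L(*a,p[2]+.03,vel=.08); print("out F",ctrl.current_force().round(2))
    L(*a,.21,vel=.15); print("up F",ctrl.current_force().round(2),"w",ctrl.current_gripper_width()*92,ctrl.current_t())
    S=cam("side"); return S
E
python3 - <<'E'
from h import *
S=pick((.6508,-.1423))
if S is not False: cv2.imwrite("pics/s3.png",S["img"]); crop(S["img"],240,130,400,290,4,"pics/s3c.png")
W=cam("wrist");cv2.imwrite("pics/w3.png",W["img"])
E
```

```text
down False [ 0.651  -0.1423  0.121 ]
w 17.353482009319492 [-0.71  0.22  0.69] [ 0.6508 -0.1423  0.121 ]
lift F [-0.46  0.05 -1.86] w 17.6186039692042
out F [ 0.18  0.14 -1.69]
up F [-0.46 -0.27 -1.56] w 17.649912245552315 20.8
```

View pics/s3c.png

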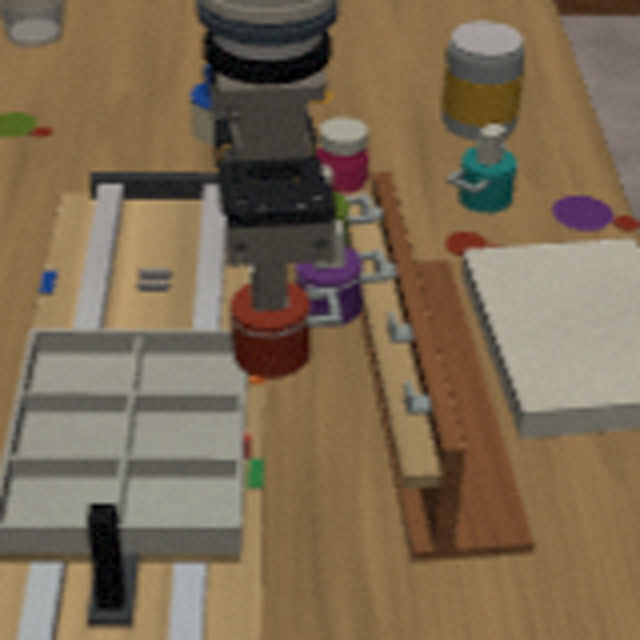

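View pics/w3.png

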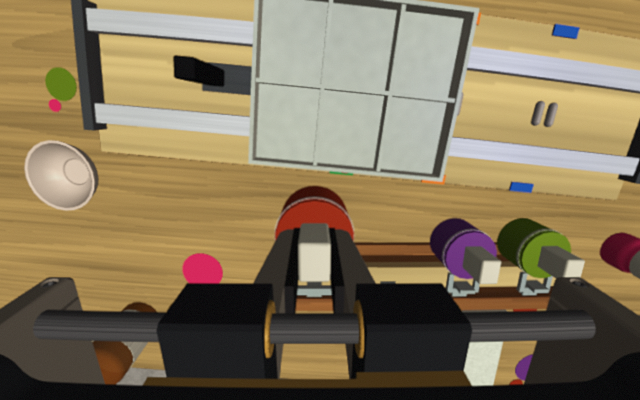

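Red tub hangs upright and centred between the fingers (side crop 270,330). Placing it at (+42,-70).

```bash
cat >> h.py <<'E'
def place(dx,dy,zt=.0955,top=.21,shift=-.006,pause=True,qd=None):
    t=tray+(dx+shift)*xd+dy*yd
    L(*t,top,vel=.2,frame=q(yd) if qd is None else qd)
    L(*t,zt+.02,vel=.15); w=ctrl.current_gripper_width()*92
    g=L(*t,zt-.003,vel=.03,guard=3); print("set",g,ctrl.current_position().round(4),ctrl.current_force().round(2),"w",w)
    ctrl.let_go(); ctrl.pause(.2); L(*t,.24,vel=.25); print(ctrl.current_t())
E
grep -n "frame" h.py | head -3
python3 - <<'E'
from h import *
try: place(.042,-.07)
except Exception as e: print(repr(e))
E
```

```text
54:    L(*t,top,vel=.2,frame=q(yd) if qd is None else qd)
set True [ 0.5213 -0.1819  0.0952] [ 0.49 -0.37  4.58] w 17.92667700282888
24.9667
```

```bash
python3 - <<'E'
from h import *
S=pick((.6391,.0171))
T=cam("top");crop(T["img"],270,150,420,310,4,"pics/t4c.png")
if S is not False: crop(S["img"],230,130,390,290,4,"pics/s4c.png")
E
```

```text
down False [0.6393 0.0171 0.121 ]
w 17.74956813763674 [1.18 0.06 0.22] [0.6391 0.0171 0.121 ]
lift F [ 0.57 -0.82 -1.75] w 17.941118936447197
out F [-0.3   0.25 -2.21]
up F [-0.04  0.05 -2.53] w 17.948535013682232 30.5583
```

View pics/s4c.png

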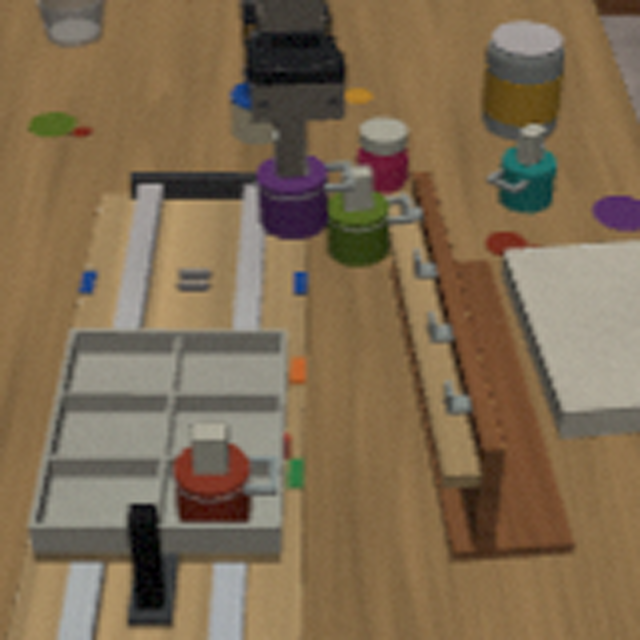

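View pics/t4c.png

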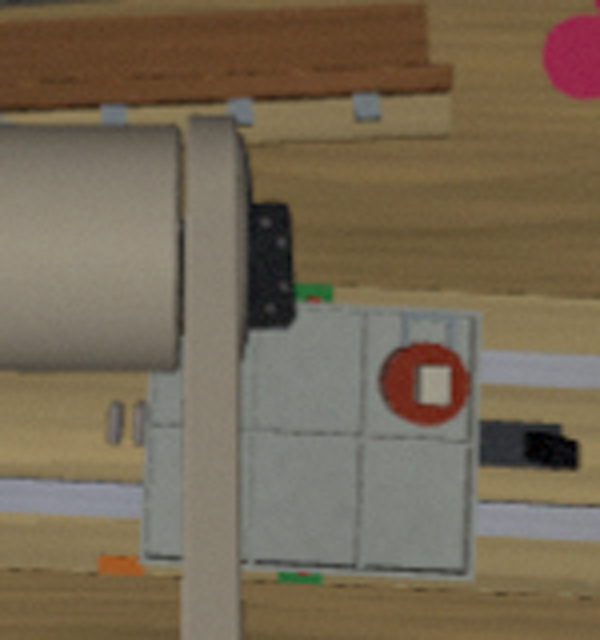

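The red tub stands upright in its compartment at side crop (212,480). Purple is held upright at (295,195). Place purple next, then pick green.

```bash
python3 - <<'E'
from h import *
place(.042,.07)
S=pick((.6325,.0961))
T=cam("top");crop(T["img"],250,150,420,310,4,"pics/t5c.png")
if S is not False: crop(S["img"],230,130,390,290,4,"pics/s5c.png")
E
```

```text
set True [ 0.5253 -0.042   0.0952] [0.58 0.91 4.29] w 17.881780793372318
34.7167
down False [0.6327 0.0961 0.121 ]
w 17.916017538028104 [-0.5  -1.16  0.48] [0.6324 0.096  0.121 ]
lift F [ 0.52  0.36 -1.67] w 17.677734568777
out F [-0.39 -1.27 -1.54]
up F [-0.68 -0.67 -2.32] w 17.66590763535325 40.1167
```

View pics/s5c.png

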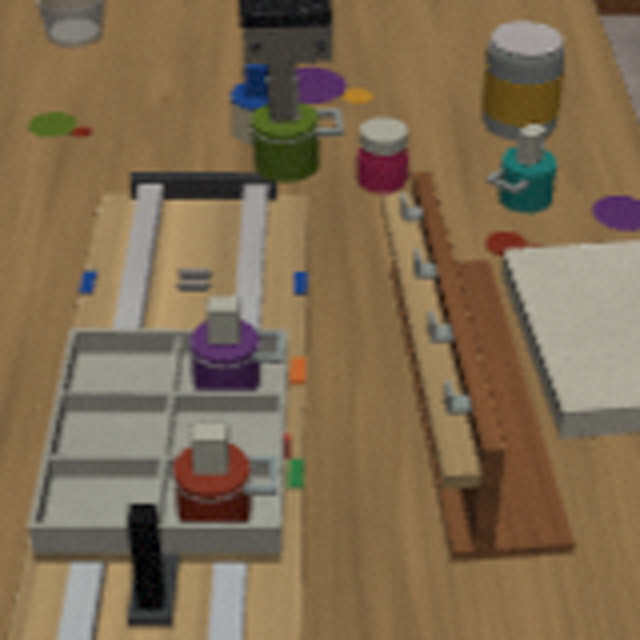

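View pics/t5c.png

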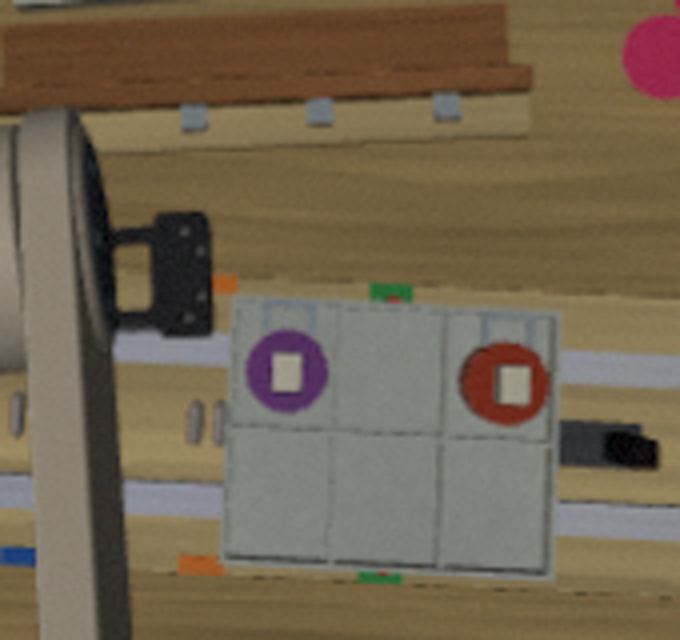

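```bash
python3 - <<'E'
from h import *
place(-.042,.07)
ctrl.reach([.50,.25,.28],q(yd)); 
T=cam("top");S=cam("side");W=cam("wrist")
cv2.imwrite("pics/w6.png",W["img"]);crop(T["img"],120,170,220,270,6,"pics/t6p.png");crop(T["img"],250,150,420,310,4,"pics/t6c.png")
crop(S["img"],260,120,340,190,8,"pics/s6p.png")
for nm,d,roi in(("top",T,(120,190,200,270)),("side",S,(270,130,320,190)),("wrist",W,(0,0,640,400))):
    for c,s in blobs(d["img"],(105,120,60),(125,255,255),30,roi): print(nm,c,s,pix2z(d,c,0.044).round(4))
print(ctrl.current_t())
E
```

```text
set True [ 0.4412 -0.0396  0.0951] [-0.18  0.71  4.39] w 17.751986014978627
44.8167
top [151.83 229.31] [141 221  21  18 245] [0.5505 0.4035 0.044 ]
side [294.04 151.68] [288 145  13  12  98] [0.5451 0.4178 0.044 ]
wrist [230.12  96.43] [220  93  21   8 164] [0.4009 0.142  0.044 ]
wrist [422.77 195.25] [404 178  38  36 957] [0.5454 0.4075 0.044 ]
wrist [240.42 219.52] [232 217  18   6 107] [0.5753 0.1382 0.044 ]
46.1083
```

View pics/w6.png

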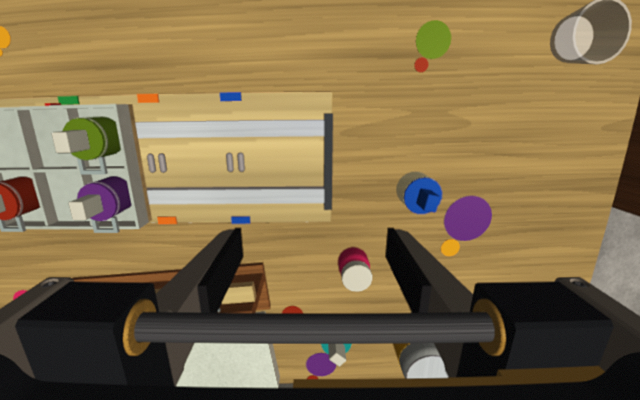

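View pics/t6p.png

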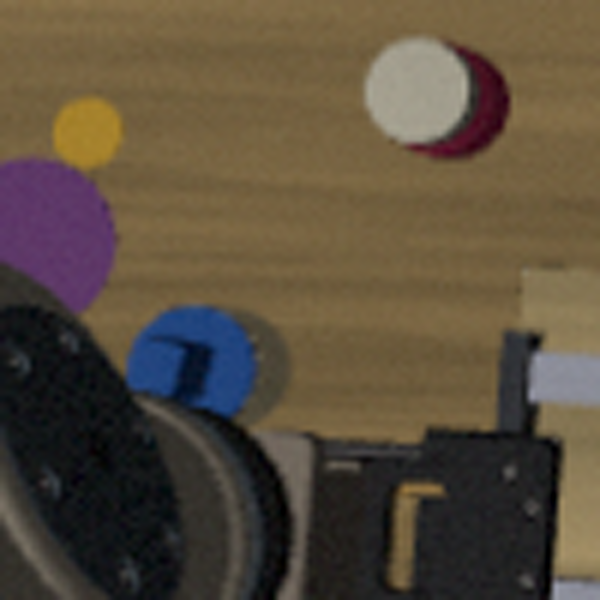

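View pics/s6p.png

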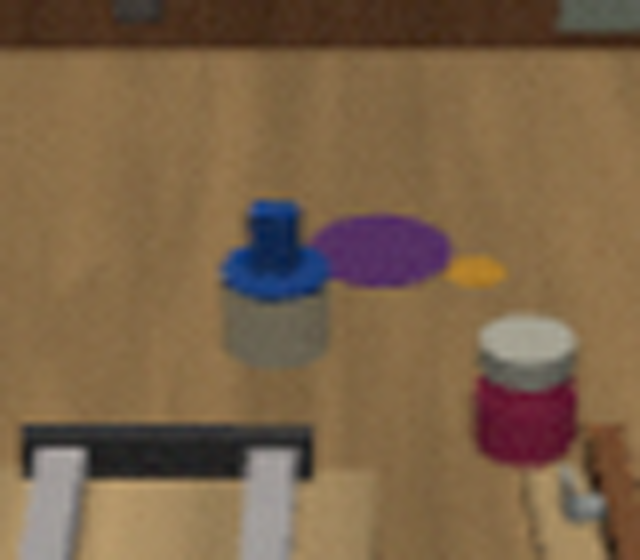

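View pics/t6c.png

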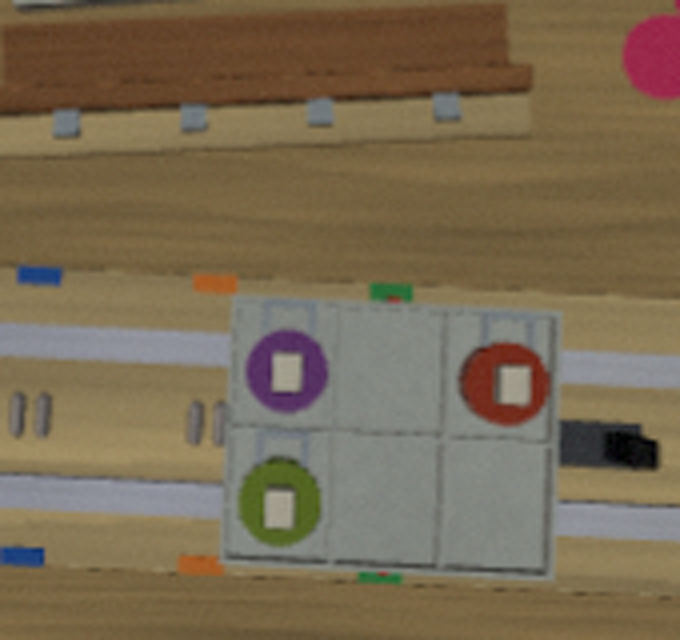

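```bash
python3 - <<'E'
from h import *
ctrl.reach([.53,.405,.22],q(yd)); W=cam("wrist")
cv2.imwrite("pics/w7.png",W["img"]);crop(W["img"],240,150,400,290,5,"pics/w7c.png")
hsv=cv2.cvtColor(W["img"],cv2.COLOR_BGR2HSV)
for c,s in blobs(W["img"],(105,120,60),(125,255,255),30): print(c,s,pix2z(W,c,0.044).round(4),pix2z(W,c,0.078).round(4))
S=cam("side");T=cam("top")
for c,s in blobs(S["img"],(105,120,60),(125,255,255),30,(270,130,320,190)): print("side",c,s)
print(ctrl.current_t())
E
```

```text
[89.89 74.3 ] [ 78  70  25  10 227] [0.4033 0.1559 0.044 ] [0.4076 0.1806 0.078 ]
[315.74 189.35] [ 294  168   44   43 1495] [0.5453 0.4073 0.044 ] [0.5358 0.4074 0.078 ]
[118.68 217.5 ] [108 214  22   8 165] [0.5759 0.1523 0.044 ] [0.5634 0.1773 0.078 ]
side [293.98 151.72] [288 145  13  12  99]
46.975
```

View pics/w7c.png

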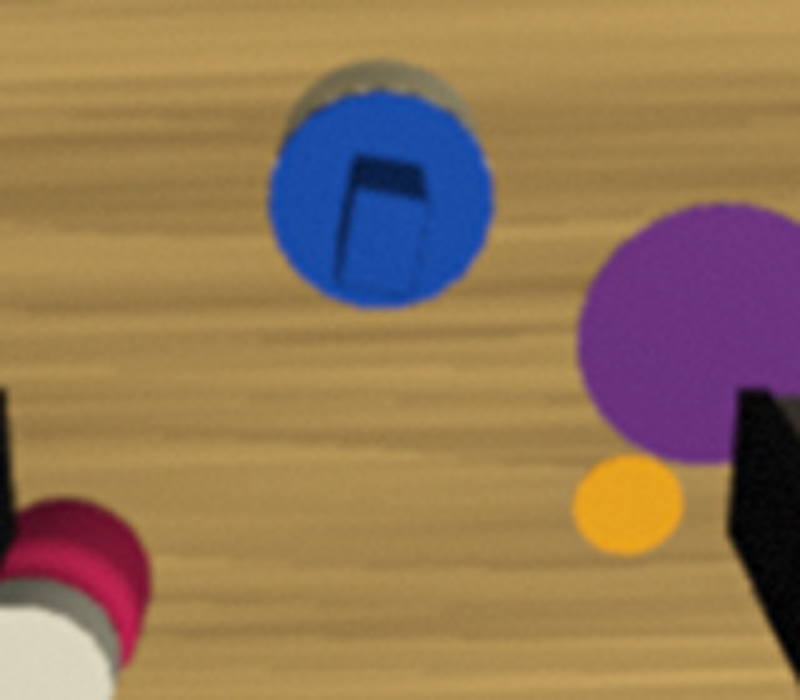

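```bash
python3 - <<'E'
from h import *
W=cam("wrist")
C=np.array([(357,187),(430,200),(415,293),(340,280)])/5+[239.6,149.6]
P=np.array([pix2z(W,c,.078)[:2] for c in C]); c=P.mean(0)
s=(P[1]-P[0]+P[2]-P[3])/2; l=(P[3]-P[0]+P[2]-P[1])/2
print(c,np.linalg.norm(s),np.linalg.norm(l),s/np.linalg.norm(s),l/np.linalg.norm(l))
print("lid", pix2z(W,np.array((382,198))/5+[239.6,149.6],.044))
E
```

```text
[0.5467063  0.40798091] 0.016933624532450817 0.022193379099164523 [0.20993154 0.97771609] [ 0.98212458 -0.18823204]
lid [0.54632812 0.40747031 0.044     ]
```

```bash
python3 - <<'E'
from h import *
k=[.5465,.4077]; qq=q([.199,.98])
L(*k,.15,vel=.2,frame=qq)
S=cam("side")
for c,s in blobs(S["img"],(105,120,60),(125,255,255),30,(270,130,320,190)): print("side",c,s)
g=L(*k,.050,vel=.1,guard=6); print(g,ctrl.current_position())
if not g:
    ctrl.grab(40); print("w",ctrl.current_gripper_width()*92,ctrl.current_force().round(2))
    L(*k,.12,vel=.1); ctrl.pause(.2); print("w",ctrl.current_gripper_width()*92,ctrl.current_force().round(2)); L(*k,.21,vel=.15)
W=cam("wrist");cv2.imwrite("pics/w8.png",W["img"]);S=cam("side");crop(S["img"],230,80,390,290,2.8,"pics/s8c.png")
print(ctrl.current_t())
E
```

```text
side [294.04 151.68] [288 145  13  12  98]
False [0.54700184 0.40808007 0.05073656]
w 17.823374809080136 [-1.24 -0.53  0.13]
w 17.42024847872478 [ 0.53  0.28 -2.47]
51.7417
```

View pics/w8.png

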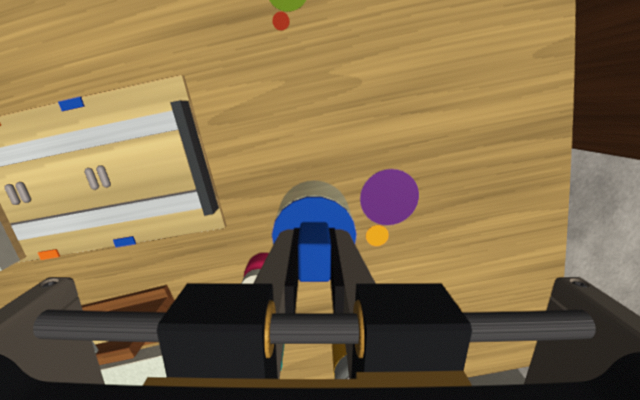

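View pics/s8c.png

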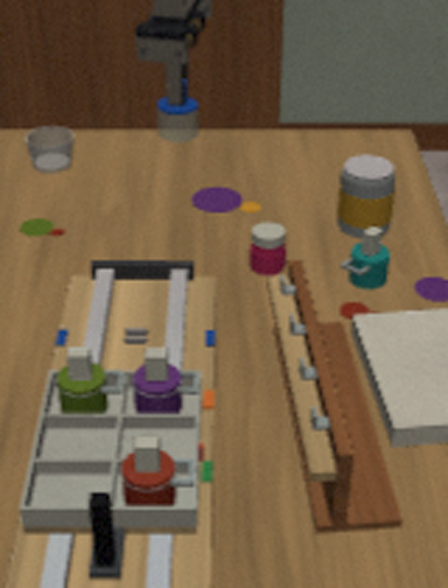

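The pot is held centred and upright (wrist 315,230). Carry it over and check for slip before lowering.

```bash
python3 - <<'E'
from h import *
t=tray-.042*xd-.07*yd
L(*t,.21,vel=.2,frame=q(yd)); ctrl.pause(.1)
print("w",ctrl.current_gripper_width()*92,ctrl.current_force().round(2),ctrl.current_t())
W=cam("wrist");cv2.imwrite("pics/w9.png",W["img"])
for c,s in blobs(W["img"],(105,120,60),(125,255,255),200): print(c,s)
E
```

```text
w 17.992579374590697 [ 0.49  0.   -1.48] 54.975
[313.88 233.32] [ 272  197   84   85 3844]
```

View pics/w9.png

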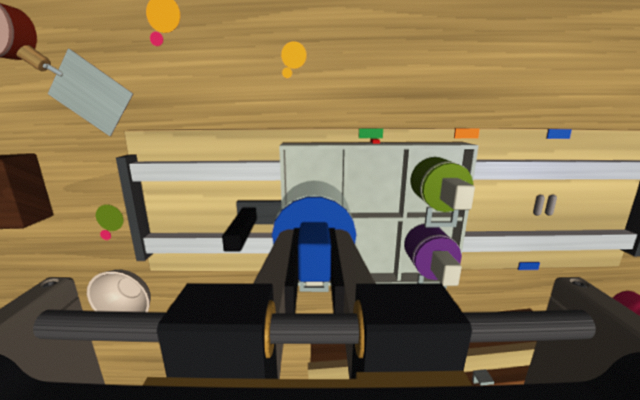

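```bash
python3 - <<'E'
from h import *
place(-.042,-.07,shift=0)
ctrl.reach([.42,-.36,.3],q(xd))
T=cam("top");S=cam("side")
crop(T["img"],270,180,430,310,4.6,"pics/t10.png");crop(S["img"],220,190,330,330,4.2,"pics/s10.png")
print(ctrl.current_t())
E
```

```text
set True [ 0.443  -0.1797  0.0936] [ 0.32 -0.88  4.15] w 17.547691348202026
58.8417
60.0833
```

View pics/t10.png

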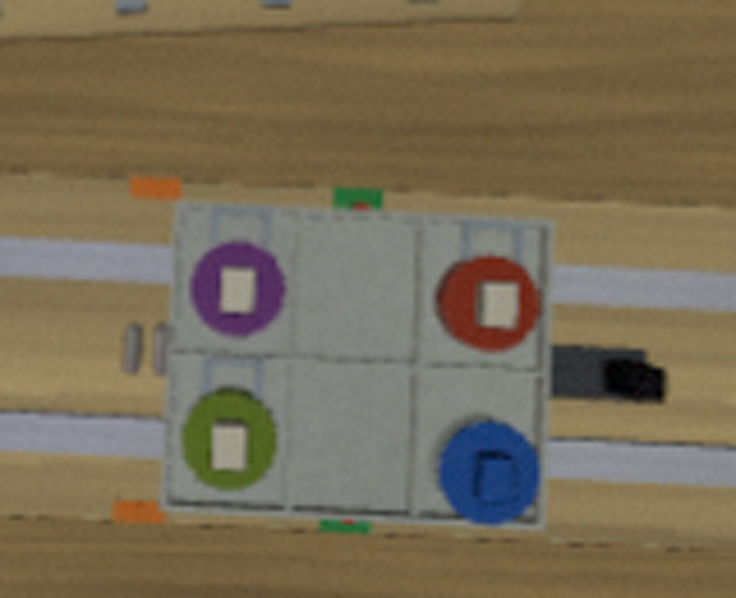

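View pics/s10.png

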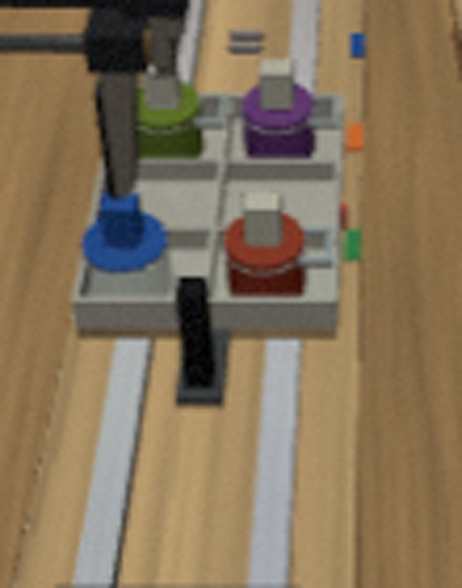

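```bash
python3 - <<'E'
from h import *
T=cam("top")
for n,u,dx,dy in [("pot",(490,472),-.042,-.07),("grn",(229,440),-.042,.07),("pur",(238,288),.042,.07),("red",(488,303),.042,-.07)]:
    X=pix2z(T,np.array(u)/4.6+[269.6,179.6],.089)[:2]; r=X-tray; print(n,X.round(4),"err mm",((r@xd-dx)*1e3).round(1),((r@yd-dy)*1e3).round(1))
E
```

```text
pot [ 0.4328 -0.1824] err mm -10.4 -2.9
grn [ 0.4461 -0.0401] err mm -1.1 -0.3
pur [ 0.5285 -0.0429] err mm -2.7 -0.8
red [ 0.5239 -0.1803] err mm -3.4 1.8
```

```bash
python3 - <<'E'
from h import *
ctrl.reach([.48,-.26,.3],q(xd))
W=cam("wrist");cv2.imwrite("pics/w11.png",W["img"])
print(proj(W,[*(tray-.042*xd-.07*yd),.045]))
for c,s in blobs(W["img"],(105,120,60),(125,255,255),100): print(c,s,pix2z(W,c,.089))
ctrl.reach([.40,-.42,.32],q(xd));S=cam("side");crop(S["img"],220,230,330,330,6,"pics/s11.png")
print(ctrl.current_t())
E
```

```text
[285.51133735 111.48217219]
[273.8  111.91] [ 253   90   43   45 1503] [ 0.43258328 -0.17944348  0.089     ]
[289.56 365.64] [287 344   6  44 194] [ 0.43184646 -0.5877323   0.089     ]
61.525
```

View pics/w11.png

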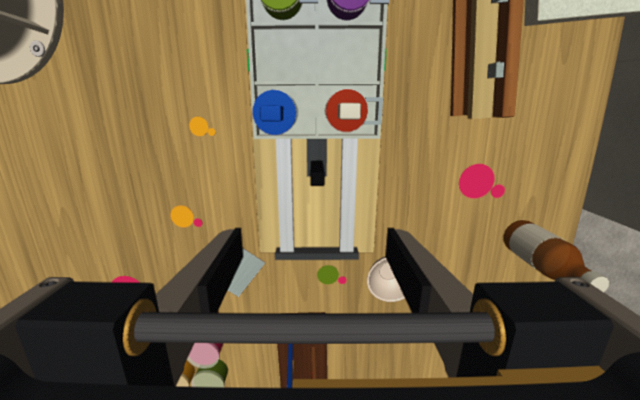

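View pics/s11.png

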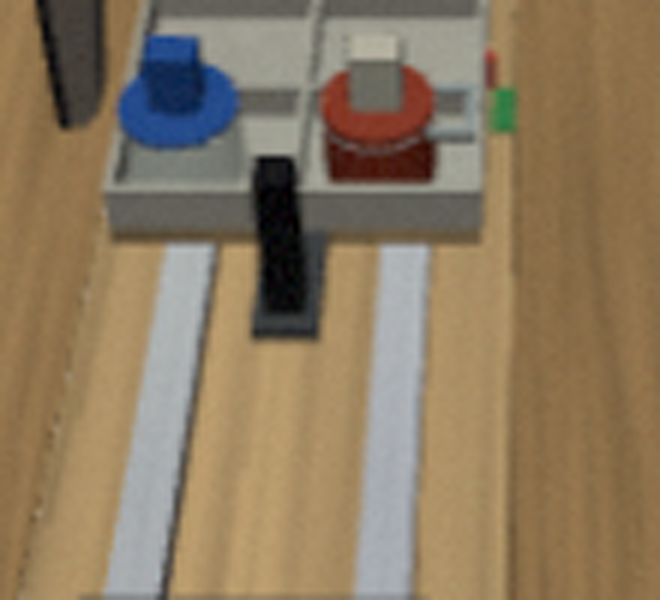

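```bash
python3 - <<'E'
from h import *
W=cv2.imread("pics/w11.png"); crop(W,235,70,395,150,5,"pics/w11c.png")
w=cam("wrist"); t=tray-.042*xd-.07*yd
T=np.eye(4);T[:3,:3]=Ro.from_quat(q(yd)).as_matrix();T[:3,3]=[*t,.21]
M=np.linalg.inv(T@np.array(w["hand_eye"]));d=dict(w);d["R"]=M[:3,:3];d["t"]=M[:3,3]
print("lid in w9", pix2z(d,(314,240),.204)-[*t,0], proj(d,[*t,.204]))
E
```

```text
lid in w9 [0.00032691 0.00051645 0.204     ] [313.20724994 239.57057816]
```

View pics/w11c.png

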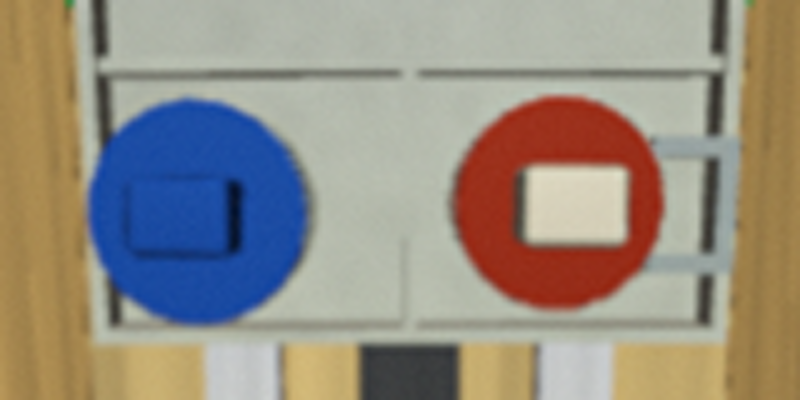

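```bash
python3 - <<'E'
from h import *
w=cam("wrist")
T=np.eye(4);T[:3,:3]=Ro.from_quat(q(xd)).as_matrix();T[:3,3]=[.48,-.26,.3]
M=np.linalg.inv(T@np.array(w["hand_eye"]));d=dict(w);d["R"]=M[:3,:3];d["t"]=M[:3,3]
f=lambda u,z:pix2z(d,np.array(u)/5+[234.6,69.6],z)[:2].round(4)
print("pot lid",f((198,210),.089),"knob",f((175,216),.123),"inner wall x", f((112,210),.067), f((112,325),.067),f((103,70),.067))
print("red lid",f((560,202),.089),"knob",f((578,204),.123))
print("lid L/R",f((88,210),.089),f((308,210),.089),"red",f((455,202),.089),f((664,202),.089))
E
```

```text
pot lid [ 0.433  -0.1797] knob [ 0.432  -0.1806] inner wall x [ 0.4072 -0.1792] [ 0.4048 -0.2093] [ 0.4077 -0.144 ]
red lid [ 0.524  -0.1803] knob [ 0.5245 -0.1805]
lid L/R [ 0.4053 -0.1788] [ 0.4607 -0.1805] red [ 0.4976 -0.1796] [ 0.5502 -0.181 ]
```

Knob and lid centres agree within about 1 mm over 34 mm of height, so the pot stands upright on the floor of its compartment. It has ended up 10 mm towards the near wall but is clear inside. Now the second push.

```bash
python3 - <<'E'
from h import *
h=np.array([.4838,-.2612]); u=np.array([.030,.99955])
ctrl.reach([*h,.24],q(xd)); g=L(*h,.078,vel=.1,guard=5); print(g)
if not g:
    ctrl.grab(12); print(ctrl.current_gripper_width()*92,ctrl.current_force().round(2))
    p0=ctrl.current_position()[:2]
    for s in [.004,.008,.013,.05,.09,.102,.107,.111,.114,.117,.119]:
        L(*(p0+s*u),0.078,vel=.03); ctrl.pause(.1); f=ctrl.current_force(); print(s,round(float(f[:2]@yd),2),round(float(f[:2]@xd),2),ctrl.current_position().round(4),round(ctrl.current_gripper_width()*92,1))
    T=cam("top");crop(T["img"],230,190,390,310,4.6,"pics/t12.png")
print(ctrl.current_t())
E
```

```text
False
18.12942285896632 [ 1.64 -0.01 -1.53]
0.004 -0.95 -0.04 [ 0.4841 -0.2573  0.078 ] 17.9
0.008 1.95 0.47 [ 0.4842 -0.2528  0.078 ] 18.4
0.013 5.08 0.66 [ 0.4843 -0.2475  0.078 ] 18.1
0.05 0.4 -5.32 [ 0.4852 -0.2109  0.078 ] 17.6
0.09 0.23 -6.77 [ 0.486 -0.171  0.078] 18.1
0.102 1.7 -5.71 [ 0.4863 -0.1587  0.0779] 17.7
0.107 -1.27 -6.23 [ 0.4864 -0.1541  0.0779] 18.0
0.111 1.43 -6.16 [ 0.4865 -0.1498  0.0779] 18.1
0.114 3.09 -6.39 [ 0.4865 -0.1466  0.0779] 17.7
0.117 5.66 -6.07 [ 0.4866 -0.1431  0.0779] 17.8
0.119 3.07 -6.72 [ 0.4866 -0.1414  0.0779] 18.0
72.1083
```

View pics/t12.png

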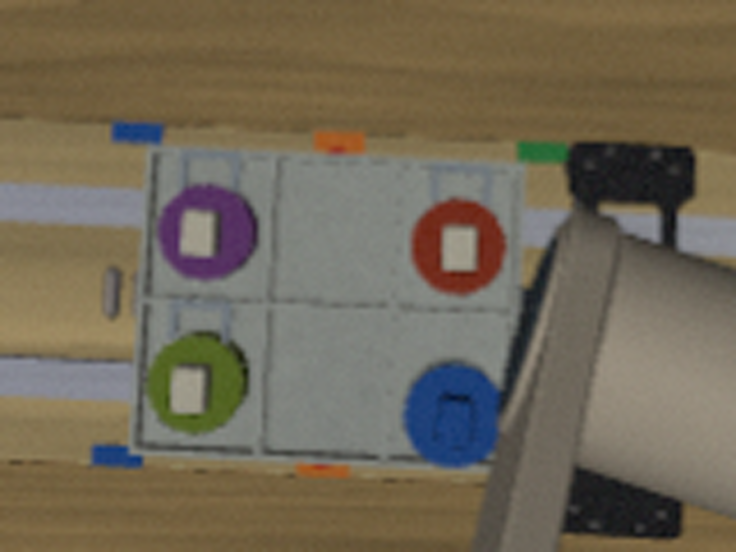

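```bash
python3 - <<'E'
from h import *
ctrl.let_go(); ctrl.pause(.3); p=ctrl.current_position(); L(*p[:2],.25,vel=.15)
ctrl.reach([.30,-.35,.35],q(xd)); ctrl.pause(.3)
T=cam("top");S=cam("side");crop(T["img"],230,190,390,310,4.6,"pics/t13.png");cv2.imwrite("pics/s13.png",S["img"]);cv2.imwrite("pics/t13f.png",T["img"])
print(ctrl.current_t())
E
```

```text
76.4083
```

View pics/t13.png

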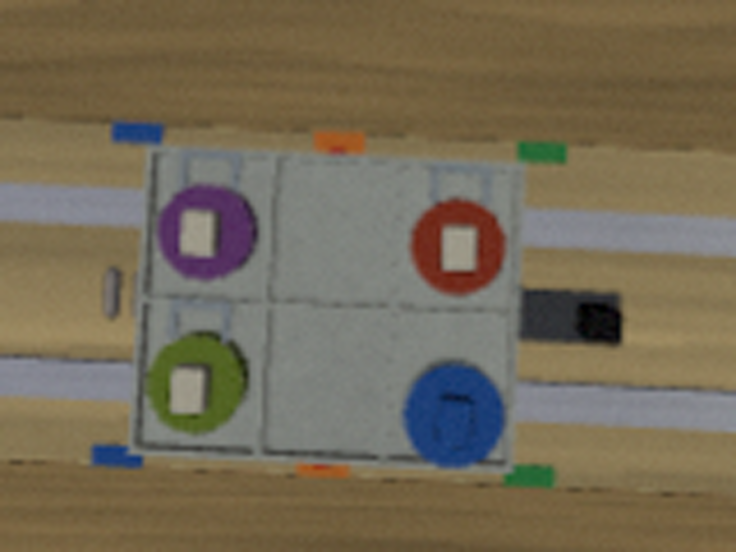

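View pics/s13.png

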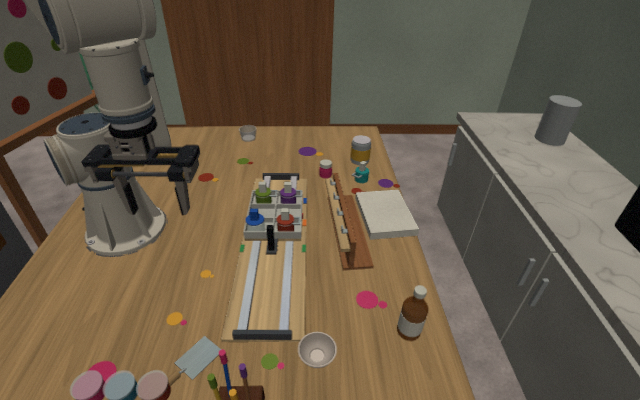

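```bash
python3 - <<'E'
from h import *
T=cam("top");f=lambda u,z:pix2z(T,np.array(u)/4.6+[229.6,189.6],z)[:2]
c=np.mean([f(u,.067) for u in [(152,150),(526,163),(514,470),(133,451)]],0);print("tray rail y",(c-ro)@yd,(c-ro)@xd)
for a,b in [((338,149),(340,142)),((322,467),(323,470))]: print("pointer-mark mm",[(1e3*((f(a,z)-f(b,.012))@yd)).round(1) for z in(.03,.045)])
for n,u,dx,dy in [("pot",(454,413),-.042,-.07),("grn",(197,383),-.042,.07),("pur",(206,232),.042,.07),("red",(458,247),.042,-.07)]:
    r=f(u,.089)-c; print(n,"mm",((r@xd-dx)*1e3).round(1),((r@yd-dy)*1e3).round(1))
a=cv2.imread("pics/top0.png");b=T["img"]
for n,lo,hi,roi in[("jar",(165,120,60),(178,255,255),(175,170,215,205)),("bowl",(0,0,140),(180,50,255),(455,190,505,240)),("turq",(82,100,50),(95,255,255),(190,115,230,155))]:
    print(n,[x[0] for x in blobs(a,lo,hi,10,roi)],[x[0] for x in blobs(b,lo,hi,10,roi)])
print(np.abs(ctrl.current_joint_velocities()).max(),ctrl.current_t())
E
```

```text
tray rail y 0.02275385341697204 0.0004938412583318121
pointer-mark mm [np.float64(0.2), np.float64(-0.3)]
pointer-mark mm [np.float64(0.0), np.float64(-0.6)]
pot mm -10.2 -0.9
grn mm -1.6 -0.0
pur mm -3.7 0.3
red mm -4.5 1.5
jar [array([197.63, 188.46])] [array([197.69, 188.94])]
bowl [array([480.23, 215.03]), array([495.07, 213.79])] [array([480.22, 214.98])]
turq [array([206.88, 135.93])] [array([207.01, 135.93])]
0.003291693663543563 76.4583
```

```bash
python3 -c "
from h import *
ctrl.job_done(); print(ctrl.current_t())"
```

```text
the job is handed in; nothing more can be done
the job is handed in; nothing more can be done
```

The carrier is at the orange station with all three hanging tubs and the water pot upright in the four corner compartments. I handed the job in at about 76 s of the 208 s. I slid the carrier to green first, loaded the red-brown, purple and green tubs and the pot there, then slid it on to orange, let go and backed off. The yellow tub was absent.

I moved the carrier both times by lightly gripping its handle post rather than pushing with shut fingers.

**Carrier at orange:** the red pointers line up with the orange marks within 1 mm. The tray's corners put it about 2 mm short instead. Both are well inside the 8 mm detent.

**Tubs:** each is within 5 mm of its compartment's centre, partly because I set them 6 mm back on purpose to make room for the loops.

**Pot:** it ended up 10 mm towards the near wall although it was gripped on centre, and I did not find out why. Before the last push its knob and lid lined up within about 1 mm, so it was standing upright. I did not repeat that check at orange; there it only looked upright, in the same place in the tray.

**Bystanders:** the pink jar, white bowl and turquoise look-alike show the same pixel positions as at the start, within half a pixel.

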